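Tip the tall carton over and push it home in the packing jig

TASK

The tall carton stands on the open end of the packing jig. Without lifting it, tip it over by pushing high up so that it lies on its broad face with its top towards the jig's sliding backstop, then push it by its bottom end in between the rails, the carton driving the stiff backstop before it, until it is seated on the two stop pins, and leave it lying there, square and touching the backstop. Feel for the pins: press the carton home on them with about 10 N, never more than 25 N, do not touch the backstop with the gripper, and do not disturb the other things around the jig.

Things in the scene. Friction and masses are not known exactly. Their poses are not given: they have to be found in the camera images.
- jig: Packing jig fixed to the worktop: aluminium base plate 146 mm wide (178 mm under the mouth), 6 mm thick, from jig y = +215 to -240 mm. Origin: on the worktop under the plate's centre line. The carton travels along the jig's -y (to the robot's right, turned by the jig's yaw). The +y half of the plate is open and flat; grey rails stand on the -y half.
- mouth (a point): Middle of the rails' flared mouth, on the plate's top, at jig y = -4 mm, x = 0. The mouth is about 143 mm wide; the slippery grey plastic rails narrow until y = -73 mm and then run parallel, 93 mm apart inside and centred on x = 0, to y = -215 mm. Rail tops are 30 mm above the worktop, outer faces at most 82 mm from the centre line.
- end_block: Aluminium block 117 x 16 x 44 mm across the end of the jig, fixed. Origin: worktop level under its centre, at jig y = -224 mm. Two steel stop pins, 14 mm thick, 31 mm above the worktop, 36 mm either side of the centre line, point from it towards the carton. Their tips stand 37 to 52 mm from the origin, both alike, set differently each time and not measured. They are rigid, tens of N per mm.
- tall_carton: Tall folding carton, 50 mm thick (own x) x 86 mm wide (own y) x 142 mm high (own z), about 0.2 kg. Origin: centre of its underside. Starts upright on the open part of the jig's plate, its top 148 mm above the worktop, a broad face (86 x 142) towards the backstop, at most 0.11 rad askew. Pushed high it tips over its far bottom edge; pushed low it slides.
- carton_top (a point): Centre of the carton's top face (142 mm from its origin along its own z).
- carton_mid (a point): Centre of the carton: 77 mm above the worktop while it stands on the jig, 31 mm when it lies on a broad face on the jig.
- backstop_face (a point): Middle of the front face of the sliding backstop: a steel plate 52 mm wide, 7.5 to 49.5 mm above the worktop, that passes between the stop pins. The point is 31 mm above the worktop on the centre line; it starts at jig y = -110 to -135 mm and slides along -y. About 5 N moves it (plus 25 N per m/s of speed); no spring, it stays where left. A carton pushed askew rubs on the rails, adding up to 10 N.
- bottle_a: Small brown bottle with white cap, 35 mm across, 71 mm high, standing beside the jig; leave alone. Origin: centre of underside.
- bottle_b: A second such bottle beside the jig; leave alone.
- beaker: Clear beaker, 51 mm across, 55 mm high, beside the jig; leave alone. Origin: centre of underside.
- small_carton: Small carton 44 x 70 x 70 mm beside the jig; not the one to handle, leave alone. Origin: centre of underside.
- weight: Small brass balance weight with a knob, 22 mm across, 36 mm high, in front of the jig; leave alone. Origin: centre of underside.
- vial: Small vial with a screw cap, 23 mm across, 51 mm high, in front of the jig; leave alone. Origin: centre of underside.
Not all that is in view belongs to the job. What is shaped like the tall_carton but red is not meant.

How it is judged:
By the outcome, as a careful person would: the job done as asked, in the order asked, and still so for the second after the job is handed in, with the robot touching nothing.
It also fails if it takes over 70 s, if anything falls off the work surface, if the arm or the gripper's body presses on something with over 40 N, if the wrist force passes 120 N, or if a joint passes its speed limit or range.

ROBOT

A 6-joint arm with a two-finger parallel gripper is mounted at the origin on a cart in front of the work surface, level with it; the furniture and walls round the work are solid. World frame = base frame: x ahead of the robot, y to its left, z up, the work surface at z = 0. Lengths are in m, angles in rad, forces in N, time in s.
With the tool pointing down it reaches from about 0.3 to 0.775 m from the base axis. Payload 14.6 kg.
Tool frame: the origin (TCP) lies midway between the tips of the shut fingers; the grasp point (between the pads) lies 19 mm behind it (ctrl.tcp_to_grasp is the distance from the TCP to the grasp point, in m); z points along the fingers, y is the line along which they close (so a half turn about z gives the same grasp; the last joint's range is limited). The gripper opens to 85 mm and grips with 20 to 120 N. Pads are 22 mm wide; open, the fingers measure 114 mm over their backs; the gripper's body (76 mm by 85 mm) begins 54 mm behind the grasp point. The pads swing forward as they close: fully open they stand 13 mm farther back than shut.
Start: joints at [-1.249, 0.3, 1.521, -0, 1.321, -0.067], TCP at [0.208, -0.509, 0.231] pointing down, gripper open.
Joint ranges: [-3.03, 3.03], [-0.79, 2.21], [0.23, 2.52], [-1.04, 4.18], [0, 3.07], [-2.55, 2.55]. Speed limits (rad/s): [2.22, 2.22, 2.57, 3.14, 3.14, 3.14].

INTERFACE

Orientations are given as a rotation vector (axis times angle).
In Python, from rig import ctrl, cams gives the robot as it stands. The module is installed in compiled form; this text tells all that it offers.
- The arm moves only by the tool step_arm, never from a script. Its argument "series" is text: rows parted by semicolons, each of 6 numbers parted by spaces: the shift along the world's x, y, z in mm, then the turn, a rotation vector about the world's x, y, z in degrees. In form: dx dy dz rx ry rz; .... A call has 1 to 12 rows; each row shifts and turns the commanded pose from where the row before left it; what a row does not reach is not made up. A row lasts 1/8 s, in which the tool goes at most 62.5 mm and 10.7 degrees, less where a joint would pass 70% of its speed; a pose out of reach is approached as far as the arm can. A call is refused whole if a number of a shift passes 62.5 or a number of a turn 10.7, either way. A call with a gripper value outside its range is refused whole. "grip" is the closure, from 0 (fully open) to 1 (shut), set as the call begins (left out, the last holds). The fingers move at their own pace and stop on an object; the grip force is fixed at half the most. Time passes only in rows, so rows that do not move let the fingers close. It gives the time, the measured TCP pose, the force, the opening and the grip force at its end, in the units of the state.
- ctrl.get_obs(): the state, without advancing time (a new reading comes with each control period).
- cams.read_camera(name): name is "scene" or "top" or "wrist"; returns a dict with "frame" (400x640x3 uint8, red, green, blue), "fov_y" (degrees; the focal length in pixels is half the picture's height over the tangent of half this angle, whatever the lens; pixels are square), "cx", "cy" (the principal point, pixels), "eye" and "orientation" of the camera in the world. Camera axes: x right, y down, z forward; pixel columns grow to the right and rows downward; lengths in m; the calibration is good to about 2 mm. A picture is of the moment at which its call begins. There is no depth.
- ctrl.job_done(): hands the job in; it is judged then, once.
The state is a dict: "t": time; "q": joint angles; "joint_vel": joint speeds; "joint_torque": joint torques, N m; "tcp_pos": TCP position; "eef_rot": TCP orientation; "wrist_force": force on the tool from outside, world axes, zero at the start; "torque": the same for the moment, N m; "finger_gap": finger opening in m; "grip_force": force on a finger pad.
Only numpy, scipy, OpenCV 4.12 (cv2) and the standard library are available. Lean on these libraries where they do the work, as an engineer would, in place of code of your own. Each camera call takes 0.05 s, during which the arm holds its last target. There are 200 camera calls.

## Working session

There is one attempt and no reset: what is moved stays moved. The work goes in short steps, Python scripts to look and compute and a tool call to move; the robot and the scene stay as the last step left them, time stands still between calls to the robot, and variables do not carry over. Pictures are saved under pics/ and viewed, at most 10 in all, crops included, and the job is handed in when it is done.

Besides the shell and the picture viewer there is one more tool, called after "Emit:" in YAML: its name, and indented under it one key for each argument. step_arm: Moves the arm, as the interface text tells. Its arguments: {"type":"object","properties":{"series":{"type":"string"},"grip":{"type":"number"}},"required":["series"]}

```bash
mkdir -p pics
cat > h.py <<'E'
import numpy as np, cv2
from scipy.spatial.transform import Rotation as R
from rig import ctrl, cams
def shot(name,fn=None):
    c=cams.read_camera(name)
    if fn: cv2.imwrite('pics/'+fn,c['frame'][...,::-1])
    return c
def rot(c):
    o=np.array(c['orientation'],float)
    return o if o.shape==(3,3) else R.from_rotvec(o).as_matrix() if o.size==3 else R.from_quat(o).as_matrix()
def foc(c): return c['frame'].shape[0]/2/np.tan(np.radians(c['fov_y'])/2)
def ray(c,u,v):
    d=np.array([(u-c['cx'])/foc(c),(v-c['cy'])/foc(c),1.]); return np.array(c['eye']),rot(c)@d
def onz(c,u,v,z):
    e,d=ray(c,u,v); return e+d*(z-e[2])/d[2]
def proj(c,p):
    q=rot(c).T@(np.array(p)-np.array(c['eye'])); return foc(c)*q[:2]/q[2]+[c['cx'],c['cy']]
E
python3 - <<'E'
from h import *
for n in ('scene','top'):
    c=shot(n,n+'1.png'); print(n,c['fov_y'],c['cx'],c['cy'],c['eye'],c['orientation'])
print(ctrl.get_obs())
E
```

```text
scene 43.99817990467732 326.0074944587654 207.440968307851 [-0.1286614   0.53287737  0.70755805] [-0.97793549  2.2763351  -1.22937511]
top 45.79520300156885 311.88588791422 194.40332719594866 [ 0.40149697 -0.09703369  1.12151747] [-2.1611089   2.16551973 -0.12072297]
{'t': 0.1, 'q': array([-1.24858056e+00,  3.00403679e-01,  1.52151294e+00, -1.30280936e-05,
        1.32070196e+00, -6.66008878e-02]), 'joint_vel': array([ 0.0006098 , -0.00067952, -0.00132545,  0.0010393 , -0.00135302,
       -0.00161097]), 'joint_torque': array([ 3.05764646e-03, -5.44378567e+01, -3.62370372e+01,  4.42017563e-05,
        3.02240405e-03,  6.31871762e-05]), 'tcp_pos': array([ 0.20842956, -0.50875208,  0.23078713]), 'eef_rot': array([-3.08141399e+00, -6.06720556e-01,  2.24993918e-04]), 'wrist_force': array([ 0.2284635 , -0.15771723,  0.54447981]), 'torque': array([-0.01555503, -0.00156602,  0.02872649]), 'grip_force': 0.0, 'finger_gap': 0.08536199397363982}
```

View pics/scene1.png

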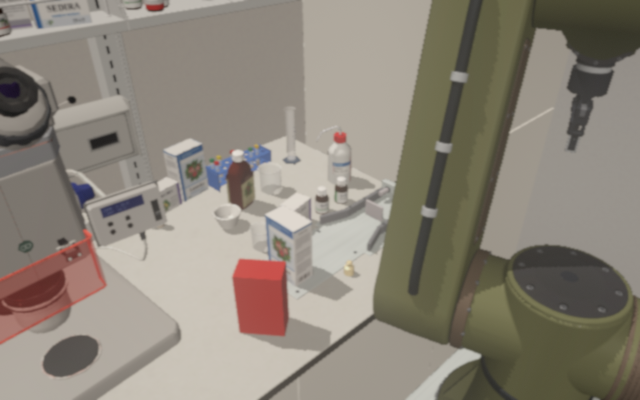

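View pics/top1.png

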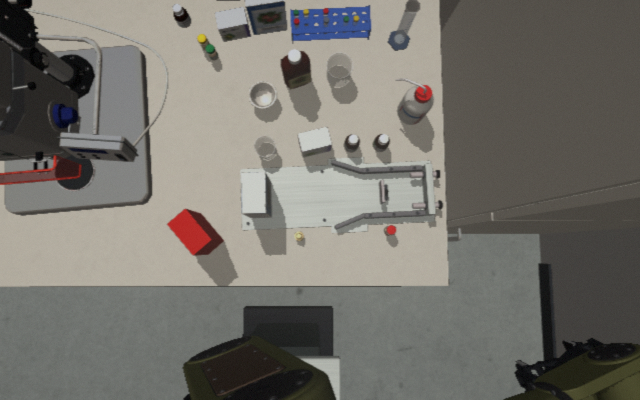

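Candidates for the carton: the white carton on the jig (top 255,192; scene 290,245), the red box (top 195,232; scene 262,297), the white/blue carton at the back (top 267,17; scene 187,168) and the small carton (top 315,140). I choose the white one standing on the jig plate and check it in a close crop.

Run:
```python
from h import *
c=shot('top'); im=c['frame'][...,::-1]
cv2.imwrite('pics/crop1.png',cv2.resize(im[135:245,230:450],None,fx=3.6,fy=3.6,interpolation=cv2.INTER_CUBIC))
for n,u,v,z in [('cartop',255,192,.148),('plateL',242,200,.006),('block',430,190,.044),('b_a',352,141,.071),('b_b',382,140,.071),('small',315,140,.07),('weight',299,236,.036),('vial',391,230,.05),('beaker',265,149,.055)]:
    print(n,onz(c,u,v,z).round(4))
```

```text
cartop [0.5164 0.0213 0.148 ]
plateL [0.5142 0.0691 0.006 ]
block [ 0.5325 -0.3671  0.044 ]
b_a [ 0.6412 -0.1873  0.071 ]
b_b [ 0.6434 -0.2552  0.071 ]
small [ 0.6439 -0.1037  0.07  ]
weight [ 0.4282 -0.0668  0.036 ]
vial [ 0.441  -0.2749  0.05  ]
beaker [0.6266 0.0108 0.055 ]
```

View pics/crop1.png

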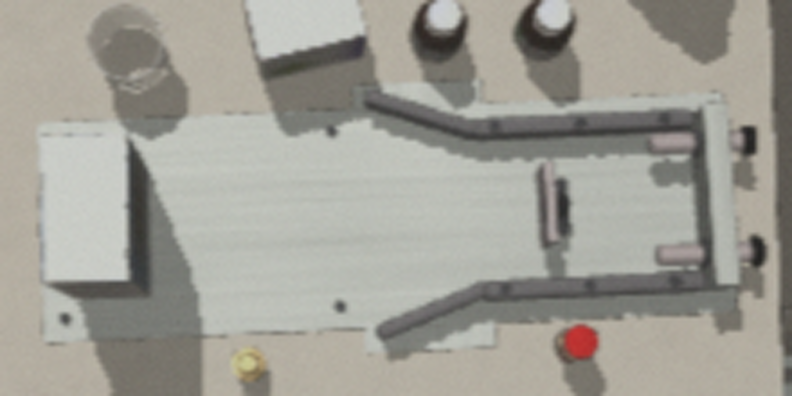

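The crop shows the white carton's top at crop (42–130, 135–282), no red. The backstop is at (548,203), the pin tips at (651,142) and (656,254), the block at (720,190), the weight at (249,364) and the vial at (580,342). Now I work out the jig frame.

Run:
```python
from h import *
c=shot('top')
P=lambda a,b,z: onz(c,230+a/3.6-.36,135+b/3.6-.36,z)
def line(p,q): d=q-p; return np.degrees(np.arctan2(d[0],-d[1]))  # deviation of -y travel towards +x
low=[P(46,342,.006),P(360,330,.006)]; up=[P(39,124,.006),P(355,113,.006)]
rl=[P(490,292,.03),P(700,281,.03)]; ru=[P(482,132,.03),P(690,117,.03)]
for n,l in (('platelow',low),('plateup',up),('raillow',rl),('railup',ru)): print(n,[x.round(4) for x in l],line(*l))
b=[P(*k,.044) for k in ((703,98),(722,96),(738,283),(718,285))]; print('block',np.array(b).round(4),np.mean(b,0))
print('backstop top ends',P(545,162,.0495),P(553,243,.0495)); 
print('pins',P(651,142,.031),P(656,254,.031))
ct=np.array([P(*k,.148) for k in ((42,137),(126,133),(131,282),(47,283))]); print('carton',ct.round(4),ct.mean(0))
f=c['frame']; g=f.min(2).astype(np.uint8); hs=cv2.cvtColor(f,cv2.COLOR_RGB2HSV)
print(f[190,255],f[190,300],f[160,300])
roi=g[160:225,235:280]; 
for th in (205,212,218):
    m=(roi>th).astype(np.uint8); k=max(cv2.findContours(m,0,1)[0],key=cv2.contourArea); r=cv2.minAreaRect(k); print(th,r, cv2.boxPoints(r)+[235,160])
```

```text
platelow [array([0.4442, 0.0671, 0.006 ]), array([ 0.4516, -0.138 ,  0.006 ])] 2.0692672355545505
plateup [array([0.5883, 0.0739, 0.006 ]), array([ 0.5953, -0.1356,  0.006 ])] 1.8973203586442013
raillow [array([ 0.4746, -0.2206,  0.03  ]), array([ 0.4814, -0.3554,  0.03  ])] 2.8831268569509354
railup [array([ 0.5784, -0.2169,  0.03  ]), array([ 0.588 , -0.3519,  0.03  ])] 4.048515204316293
block [[ 0.5979 -0.3573  0.044 ]
 [ 0.5992 -0.3696  0.044 ]
 [ 0.4791 -0.3761  0.044 ]
 [ 0.4779 -0.3634  0.044 ]] [ 0.53851698 -0.36659335  0.044     ]
backstop top ends [ 0.55592167 -0.25452005  0.0495    ] [ 0.50424756 -0.25862474  0.0495    ]
pins [ 0.57150481 -0.32602809  0.031     ] [ 0.49879031 -0.32739796  0.031     ]
carton [[ 0.5569  0.0503  0.148 ]
 [ 0.5592  0.0017  0.148 ]
 [ 0.4729 -0.0019  0.148 ]
 [ 0.4724  0.0462  0.148 ]] [0.51535187 0.0240618  0.148     ]
[202 205 198] [190 193 184] [178 175 160]Traceback (most recent call last):
  File "<stdin>", line 16, in <module>
ValueError: max() iterable argument is empty
```

Run:
```python
from h import *
c=shot('top'); f=c['frame'].astype(int)
m=((f[...,0]>110)&(f[...,1]<70)&(f[...,2]<70)).astype(np.uint8); m[:,:165]=0; m[:195]=0; m[:,230:]=0
k=max(cv2.findContours(m,0,1)[0],key=cv2.contourArea); b=cv2.boxPoints(cv2.minAreaRect(k)); 
for z in (.14,.0):print(np.array([onz(c,*p,z) for p in b]).round(3))
pts=np.array([(-.3666,.5385),(-.3267,.5351),(-.2566,.5301),(.0705,.5163),(-.218,.5265),(-.354,.5347)])
s=np.polyfit(pts[:,0],pts[:,1],1); print(s,np.degrees(np.arctan(-s[0])),np.polyval(s,[.024,-.1,-.2]))
```

```text
[[0.452 0.204 0.14 ]
 [0.484 0.166 0.14 ]
 [0.419 0.111 0.14 ]
 [0.388 0.148 0.14 ]]
[[0.459 0.247 0.   ]
 [0.495 0.204 0.   ]
 [0.422 0.14  0.   ]
 [0.386 0.183 0.   ]]
[-0.04775501  0.51864806] 2.7340832058380617 [0.51750194 0.52342356 0.52819907]
```

Emit:
step_arm:
  series: "30 60 0 0 0 10; 30 60 0 0 0 10; 30 60 0 0 0 10; 30 60 0 0 0 10; 30 60 0 0 0 10; 30 60 0 0 0 10; 30 60 0 0 0 10; 30 60 0 0 0 0.6; 30 60 0 0 0 0; 30 55 0 0 0 0; 5 0 0 0 0 0; 0 0 0 0 0 0"
  grip: 0.5

```text
t: 1.75
tcp_pos: [0.4948, 0.0488, 0.231]
eef_rot: [-2.164, -2.277, 0.001]
wrist_force: [0.2, -0.7, -0.2]
finger_gap: 0.0427
grip_force: 0.0
```

Emit:
step_arm:
  series: "18 41 0 0 0 0; 0 0 -40 0 0 0; 0 0 -40 0 0 0; 0 0 -29 0 0 0; 0 0 0 0 0 0"

```text
t: 2.38
tcp_pos: [0.5119, 0.0886, 0.121]
eef_rot: [-2.166, -2.273, 0.004]
wrist_force: [-0.3, 0.2, 0.3]
finger_gap: 0.0425
grip_force: 0.0
```

Run:
```python
from h import *
a=shot('scene')['frame'][...,::-1][180:330,210:380]
b=shot('top')['frame'][...,::-1][120:260,180:340]
h=lambda i:cv2.resize(i,(395,int(395*i.shape[0]/i.shape[1])),interpolation=cv2.INTER_CUBIC)[:340]
cv2.imwrite('pics/p4.png',np.hstack([h(a),h(b)]))
```

```text
(no output)
```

View pics/p4.png

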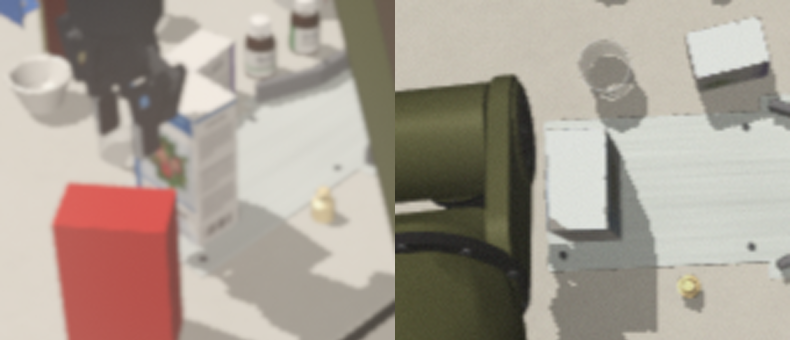

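The picture shows the half-open fingers just behind the carton's broad face (left crop 130,120), clear of the red box (115,260). Now I push along the jig's −y.

Emit:
step_arm:
  series: "0.5 -10 0 0 0 0; 0.5 -8 0 0 0 0; 0.4 -7 0 0 0 0; 0.4 -7 0 0 0 0; 0.4 -7 0 0 0 0; 0.4 -7 0 0 0 0; 0.4 -7 0 0 0 0; 0.4 -7 0 0 0 0; 0 0 0 0 0 0"

```text
t: 3.6
tcp_pos: [0.5164, 0.0296, 0.1222]
eef_rot: [-2.166, -2.276, 0.0]
wrist_force: [-0.2, 0.4, 0.1]
finger_gap: 0.0429
grip_force: 0.0
```

```bash
cat > two.py <<'E'
from h import *; import sys
a=shot('scene')['frame'][...,::-1][180:330,210:380]
b=shot('top')['frame'][...,::-1][120:260,220:450]
h=lambda i:cv2.resize(i,(395,int(395*i.shape[0]/i.shape[1])),interpolation=cv2.INTER_CUBIC)[:340]
a,b=h(a),h(b); b=cv2.copyMakeBorder(b,0,a.shape[0]-b.shape[0],0,0,0)
cv2.imwrite('pics/'+sys.argv[1],np.hstack([a,b]))
E
python3 two.py p5.png
```

```text
(no output)
```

View pics/p5.png

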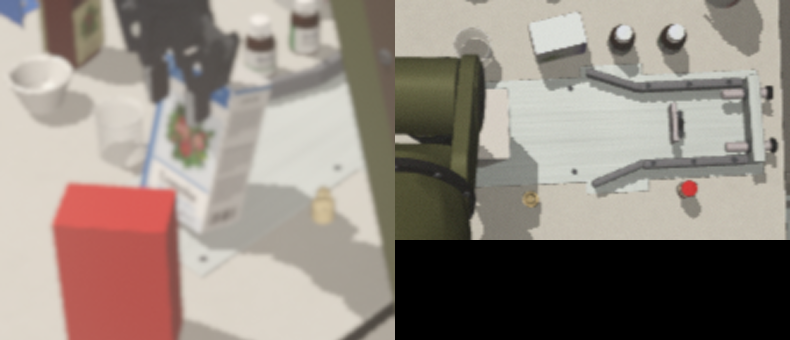

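The carton is tilting about its far edge (left crop, leaning to the right at 215,150) and its bottom edge has not slid. I continue the push.

Emit:
step_arm:
  series: "0.4 -7 0 0 0 0; 0.4 -7 0 0 0 0; 0.4 -7 0 0 0 0; 0.4 -7 0 0 0 0; 0 0 0 0 0 0; 0 0 0 0 0 0; 0 0 0 0 0 0; 0 0 0 0 0 0"

```text
t: 4.7
tcp_pos: [0.518, 0.0022, 0.1223]
eef_rot: [2.165, 2.277, -0.0]
wrist_force: [0.0, 1.1, 0.1]
finger_gap: 0.0429
grip_force: 0.0
```

```bash
python3 two.py p6.png
```

```text
(no output)
```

View pics/p6.png

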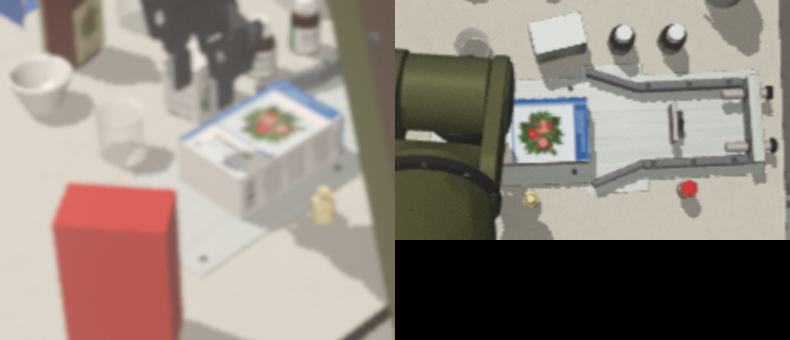

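The carton lies flat on its broad face with its top (blue band, right crop 589,130) towards the backstop. The backstop (675,122), the weight (531,199) and the vial (688,189) have not moved. I retreat and measure.

Emit:
step_arm:
  series: "-1 20 0 0 0 0; -1 20 0 0 0 0; 0 15 0 0 0 0; 0 0 0 0 0 0"

```text
t: 5.3
tcp_pos: [0.516, 0.0577, 0.1223]
eef_rot: [2.163, 2.278, 0.0]
wrist_force: [0.4, 0.6, -0.3]
finger_gap: 0.043
grip_force: 0.0
```

```bash
cat > top.py <<'E'
from h import *; import sys
c=shot('top'); f=c['frame']
x0,x1,y0,y1=[int(a) for a in sys.argv[2:6]]
i=f[y0:y1,x0:x1,::-1]; cv2.imwrite('pics/'+sys.argv[1],cv2.resize(i,None,fx=4,fy=4,interpolation=cv2.INTER_CUBIC))
E
python3 top.py p7.png 265 455 150 240
```

```text
(no output)
```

View pics/p7.png

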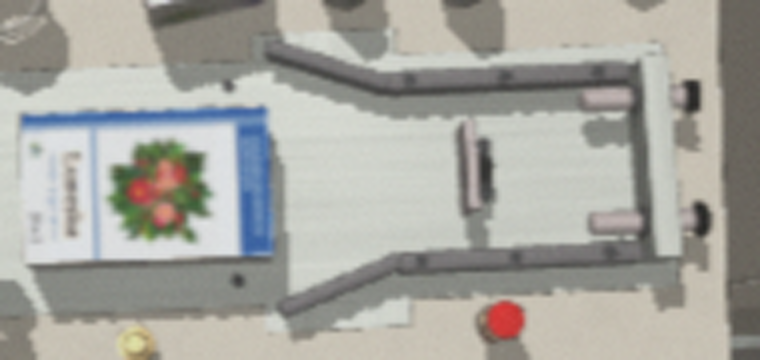

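The carton is fully visible with corners at crop (20,115), (266,108), (273,255) and (28,264). The backstop's front face is at (461–468, 122–210) and the pin tips at (583,97) and (590,221).

Run:
```python
from h import *
c=shot('top'); P=lambda a,b,z: onz(c,265+a/4-.375,150+b/4-.375,z)
ct=np.array([P(*k,.056) for k in ((20,115),(266,108),(273,255),(28,264))]); print(ct.round(4),ct.mean(0).round(4))
L=lambda d:np.degrees(np.arctan2(d[0],-d[1]))
print('len',np.linalg.norm(ct[1]-ct[0]),np.linalg.norm(ct[2]-ct[1]),'yaw long',L(ct[1]-ct[0]),L(ct[2]-ct[3]),'ends',[np.degrees(np.arctan2(d[1],d[0])) for d in (ct[0]-ct[3],ct[1]-ct[2])])
print('pins',P(583,97,.031),P(590,221,.031)); print('bs',P(461,122,.0495),P(468,210,.0495))
# rail tops: centre of dark strip in grey profile
g=c['frame'].mean(2)
for u in (372,382,395,408,418):
    col=g[160:222,u]; dk=np.where(col<125)[0]+160; print(u,dk, col[np.r_[6:16]].astype(int),col[np.r_[48:60]].astype(int))
```

```text
[[ 5.584e-01 -4.000e-04  5.600e-02]
 [ 5.621e-01 -1.402e-01  5.600e-02]
 [ 4.784e-01 -1.436e-01  5.600e-02]
 [ 4.736e-01 -5.600e-03  5.600e-02]] [ 0.5182 -0.0725  0.056 ]
len 0.13987739444013572 0.08379571292150431 yaw long 1.5257553633014527 1.9897052994463957 ends [np.float64(3.49910167669335), np.float64(2.3233568707078303)]
pins [ 0.57199844 -0.32581164  0.031     ] [ 0.49953272 -0.3280243   0.031     ]
bs [ 0.55480774 -0.25186235  0.0495    ] [ 0.50428948 -0.2549284   0.0495    ]
372 [168 169 170 171 172 173 213 214 215 216 217 218] [198 141 124 121 119 101  75  85 130 134] [198 196 201 194 160 118 112 110 110  93  99 132]
382 [169 170 171 172 173 202 203 214 215 216 217] [191 131 125 120 114  89  73 105 133 131] [132 140 162 163 128 125 121 117 104  86 128 134]
395 [167 168 169 170 171 172 212 213 214 215 216 217] [141 122 120 114 100  69  84 129 133 131] [196 201 195 157 119 104 102 102  87 100 131 131]
408 [167 168 169 170 171 172 212 213 214 215 216] [132 118 115 110  82  73 112 130 131 133] [199 202 193 137 122 118 114  97  88 130 133 133]
418 [166 167 168 169 170 171 177 210 211 212 213 214 215 216] [120 116 112  97  66  98 165 175 177 160] [127 180 122 103  85  85  90  83  98 131 134 134]
```

Run:
```python
from h import *
c=shot('top'); g=c['frame'].mean(2)
q=[]
for u in range(368,416,4):
    col=g[:,u-1:u+2].mean(1)
    a=np.arange(160,180); i=a[np.argmin(col[a])]      # dark inner face of far rail
    ua=next(v for v in range(i,155,-1) if col[v]>108); ua+= (col[ua]-108)/(col[ua]-col[ua+1])
    lb=next(v for v in range(205,218) if col[v]<160); lb-= (160-col[lb])/(col[lb-1]-col[lb])
    A,B=onz(c,u,ua,.03),onz(c,u,lb,.03); q.append(np.r_[(A+B)/2,A[0]-B[0]])
q=np.array(q); print(q[:,[0,1,3]].round(4)); print(np.polyfit(q[:,1],q[:,0],1), np.median(q[:,3]))
f=c['frame']; m=((f.max(2)>150)).astype(np.uint8)
# carton side edges at z .056 per column: upper (blue edge) and lower
for u in range(276,330,8):
    col=f[:,u].astype(int); s=np.abs(np.diff(f[:,u-1:u+2].mean(1).mean(1)))
    print(u,170+np.argmax(s[170:184]),205+np.argmax(s[205:222]))
```

```text
[[ 0.5338 -0.2267  0.1029]
 [ 0.5315 -0.2359  0.0968]
 [ 0.5323 -0.2452  0.0967]
 [ 0.5323 -0.2545  0.0967]
 [ 0.6361 -0.2658 -0.1103]
 [ 0.5334 -0.2731  0.0974]
 [ 0.536  -0.2824  0.1028]
 [ 0.5342 -0.2917  0.0974]
 [ 0.5347 -0.301   0.0967]
 [ 0.5348 -0.3103  0.0967]
 [ 0.535  -0.3196  0.0971]
 [ 0.5448 -0.3291  0.0884]]
[0.03051716 0.55172109] 0.09676202405216297
276 171 215
284 177 214
292 177 214
300 177 214
308 176 214
316 176 213
324 176 213
```

Emit:
step_arm:
  series: "0 0 -35 0 0 0; 0 0 -35 0 0 0; 0 0 -34 0 0 0; -1 -18 0 0 0 0; 0 -10 0 0 0 0; 0 -6 0 0 0 0; 0 0 0 0 0 0"

```text
t: 6.32
tcp_pos: [0.5154, 0.0225, 0.0192]
eef_rot: [2.165, 2.275, 0.002]
wrist_force: [-0.3, 0.4, -0.6]
finger_gap: 0.0426
grip_force: 0.0
```

Emit:
step_arm:
  series: "0.3 -6 0 0 0 0; 0.2 -5 0 0 0 0; 0.2 -4 0 0 0 0; 0.6 -5 0 0 0 0; 0.7 -5 0 0 0 0; 0.7 -5 0 0 0 0; 0.7 -5 0 0 0 0; 0.7 -5 0 0 0 0; 0.7 -5 0 0 0 0; 0.7 -5 0 0 0 0; 0.7 -5 0 0 0 0; 0 0 0 0 0 0"

```text
t: 7.82
tcp_pos: [0.5211, -0.0325, 0.0181]
eef_rot: [2.165, 2.276, -0.001]
wrist_force: [0.8, 0.0, 0.1]
finger_gap: 0.0431
grip_force: 0.0
```

```bash
python3 top.py p8.png 265 455 150 240
```

```text
(no output)
```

View pics/p8.png

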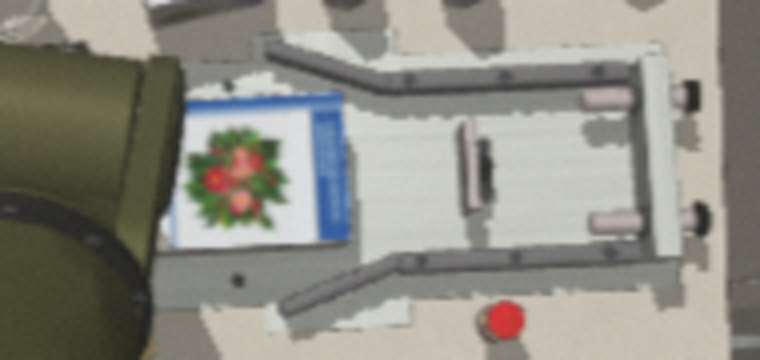

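The carton's top end is now at (342,93)–(350,241), heading centrally between the rails, and nothing else has moved. I push on along the jig.

Emit:
step_arm:
  series: "0.2 -5 0 0 0 0; 0.3 -5 0 0 0 0; 0.2 -5 0 0 0 0; 0.3 -5 0 0 0 0; 0.2 -5 0 0 0 0; 0.3 -5 0 0 0 0; 0.2 -5 0 0 0 0; 0.3 -5 0 0 0 0; 0.2 -5 0 0 0 0; 0.3 -5 0 0 0 0; 0.2 -5 0 0 0 0; 0 0 0 0 0 0"

```text
t: 9.38
tcp_pos: [0.5239, -0.0874, 0.0183]
eef_rot: [2.165, 2.276, 0.0]
wrist_force: [0.1, -0.5, 0.1]
finger_gap: 0.0426
grip_force: 0.0
```

```bash
python3 top.py p9.png 265 455 150 240; python3 -c "
from h import *;o=ctrl.get_obs();print(o['tcp_pos'],o['wrist_force'],o['torque'])"
```

```text
[ 0.52394192 -0.08720597  0.01835242] [ 0.27760224  0.52930814 -0.59114739] [-0.0228983  -0.06854089  0.02690155]
```

View pics/p9.png

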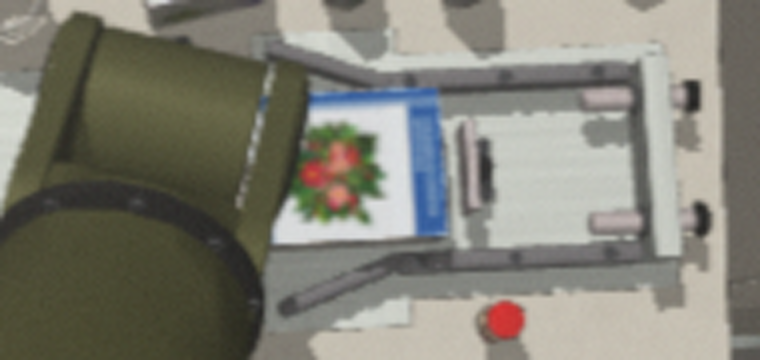

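The front end is at (438,88)–(447,235), between the parallel rails and about 12 mm short of the backstop (461–468). I continue at a slower pace.

Emit:
step_arm:
  series: "0.2 -4 0 0 0 0; 0.2 -4 0 0 0 0; 0.2 -4 0 0 0 0; 0.2 -4 0 0 0 0; 0.2 -4 0 0 0 0; 0.2 -4 0 0 0 0; 0.2 -4 0 0 0 0; 0.2 -4 0 0 0 0; 0.2 -4 0 0 0 0; 0.2 -4 0 0 0 0; 0.2 -4 0 0 0 0; 0.2 -4 0 0 0 0"

```text
t: 10.92
tcp_pos: [0.5262, -0.1344, 0.0183]
eef_rot: [-2.164, -2.276, -0.001]
wrist_force: [-0.7, 9.7, 3.2]
finger_gap: 0.0427
grip_force: 4.9
```

Emit:
step_arm:
  series: "0.1 -3 0 0 0 0; 0.1 -3 0 0 0 0; 0.2 -3 0 0 0 0; 0.1 -3 0 0 0 0; 0.1 -3 0 0 0 0; 0.2 -3 0 0 0 0; 0.1 -3 0 0 0 0"

```text
t: 11.8
tcp_pos: [0.5271, -0.1554, 0.0183]
eef_rot: [-2.164, -2.276, -0.001]
wrist_force: [-0.8, 10.3, 4.5]
finger_gap: 0.0428
grip_force: 4.9
```

Emit:
step_arm:
  series: "0.1 -1.5 0 0 0 0; 0.1 -1.5 0 0 0 0; 0.1 -1.5 0 0 0 0; 0.1 -1.5 0 0 0 0"

```text
t: 12.3
tcp_pos: [0.5274, -0.1613, 0.0183]
eef_rot: [-2.164, -2.275, -0.001]
wrist_force: [-1.5, 8.8, 3.8]
finger_gap: 0.0424
grip_force: 4.8
```

Emit:
step_arm:
  series: "0 -1 0 0 0 0; 0.1 -1 0 0 0 0"

```text
t: 12.55
tcp_pos: [0.5276, -0.1633, 0.0183]
eef_rot: [-2.164, -2.275, -0.001]
wrist_force: [-1.2, 9.1, 4.1]
finger_gap: 0.0428
grip_force: 4.7
```

Emit:
step_arm:
  series: "0 -0.7 0 0 0 0; 0 -0.7 0 0 0 0"

```text
t: 12.8
tcp_pos: [0.5275, -0.1648, 0.0183]
eef_rot: [-2.164, -2.275, -0.001]
wrist_force: [-1.2, 9.9, 4.1]
finger_gap: 0.0425
grip_force: 4.6
```

```bash
cat > gap.py <<'E'
from h import *
c=shot('top'); f=c['frame'].astype(int)
for v in range(174,212,3):
    r=f[v]; b=(r[:,2]-r[:,0])>40; k=np.where(b[340:430])[0]
    if len(k): u=340+k.max(); print(v,u,onz(c,u+.5,v,.056).round(4), r[u-1:u+5].tolist() if v%2 else '')
E
python3 gap.py
```

```text
174 407 [ 0.5678 -0.314   0.056 ] 
177 408 [ 0.5609 -0.3161  0.056 ] [[71, 108, 165], [114, 137, 170], [134, 143, 151], [122, 121, 120], [118, 113, 109], [124, 120, 115]]
180 408 [ 0.554 -0.316  0.056] 
183 408 [ 0.5472 -0.3158  0.056 ] [[75, 112, 165], [86, 118, 169], [137, 143, 163], [173, 164, 164], [142, 134, 132], [98, 99, 96]]
186 408 [ 0.5403 -0.3156  0.056 ] 
189 409 [ 0.5334 -0.3177  0.056 ] [[71, 108, 163], [120, 135, 165], [165, 163, 167], [157, 149, 148], [98, 92, 93], [50, 52, 50]]
192 409 [ 0.5266 -0.3175  0.056 ] 
195 409 [ 0.5197 -0.3174  0.056 ] [[76, 114, 167], [90, 122, 170], [155, 157, 174], [177, 168, 168], [132, 124, 124], [78, 78, 78]]
198 409 [ 0.5129 -0.3172  0.056 ] 
201 410 [ 0.5061 -0.3193  0.056 ] [[69, 104, 159], [101, 115, 143], [116, 117, 119], [124, 123, 121], [127, 129, 125], [137, 140, 134]]
204 410 [ 0.4993 -0.3191  0.056 ]
```

Emit:
step_arm:
  series: "0.1 -0.8 0 0 0 0; 0 -0.8 0 0 0 0; 0.1 -0.8 0 0 0 0; 0 -0.8 0 0 0 0"

```text
t: 13.35
tcp_pos: [0.5277, -0.1679, 0.0183]
eef_rot: [-2.164, -2.275, -0.001]
wrist_force: [0.2, 9.6, 3.8]
finger_gap: 0.0426
grip_force: 4.7
```

Emit:
step_arm:
  series: "0 -0.4 0 0 0 0; 0.1 -0.4 0 0 0 0"

```text
t: 13.6
tcp_pos: [0.5278, -0.1687, 0.0183]
eef_rot: [-2.164, -2.275, -0.001]
wrist_force: [-1.6, 9.0, 5.3]
finger_gap: 0.0427
grip_force: 4.7
```

Emit:
step_arm:
  series: "0 -0.4 0 0 0 0; 0 -0.4 0 0 0 0"

```text
t: 13.85
tcp_pos: [0.5278, -0.1695, 0.0183]
eef_rot: [-2.164, -2.275, -0.001]
wrist_force: [-1.3, 10.3, 3.4]
finger_gap: 0.0431
grip_force: 4.6
```

Emit:
step_arm:
  series: "0 -0.4 0 0 0 0; 0.1 -0.4 0 0 0 0"

```text
t: 14.1
tcp_pos: [0.5279, -0.1703, 0.0183]
eef_rot: [-2.164, -2.275, -0.001]
wrist_force: [-1.7, 8.7, 4.7]
finger_gap: 0.0426
grip_force: 4.7
```

Emit:
step_arm:
  series: "0 -0.3 0 0 0 0; 0 -0.3 0 0 0 0"

```text
t: 14.35
tcp_pos: [0.5279, -0.1709, 0.0183]
eef_rot: [-2.164, -2.275, -0.001]
wrist_force: [-1.2, 9.6, 4.7]
finger_gap: 0.0423
grip_force: 4.6
```

Emit:
step_arm:
  series: "0 -0.3 0 0 0 0; 0 -0.3 0 0 0 0"

```text
t: 14.6
tcp_pos: [0.5279, -0.1715, 0.0183]
eef_rot: [-2.164, -2.275, -0.001]
wrist_force: [-0.8, 9.6, 4.8]
finger_gap: 0.0425
grip_force: 4.6
```

Emit:
step_arm:
  series: "0 -0.3 0 0 0 0; 0 -0.3 0 0 0 0"

```text
t: 14.85
tcp_pos: [0.5279, -0.1721, 0.0183]
eef_rot: [-2.164, -2.275, -0.001]
wrist_force: [-0.3, 9.7, 4.3]
finger_gap: 0.0426
grip_force: 4.6
```

Emit:
step_arm:
  series: "0 -0.3 0 0 0 0; 0.1 -0.3 0 0 0 0"

```text
t: 15.1
tcp_pos: [0.528, -0.1727, 0.0183]
eef_rot: [-2.164, -2.275, -0.001]
wrist_force: [-0.9, 9.2, 4.2]
finger_gap: 0.0428
grip_force: 4.7
```

Emit:
step_arm:
  series: "0 -0.3 0 0 0 0; 0 -0.3 0 0 0 0"

```text
t: 15.35
tcp_pos: [0.528, -0.1729, 0.0183]
eef_rot: [-2.164, -2.275, -0.001]
wrist_force: [-0.7, 14.5, 6.8]
finger_gap: 0.0427
grip_force: 7.2
```

Contact with the pins: the force rises from about 9.5 to 14.5 N and the TCP lags its command.

Emit:
step_arm:
  series: "0 -0.2 0 0 0 0; 0 0 0 0 0 0"

```text
t: 15.6
tcp_pos: [0.528, -0.1729, 0.0183]
eef_rot: [-2.164, -2.275, -0.001]
wrist_force: [-1.2, 14.9, 6.1]
finger_gap: 0.0422
grip_force: 7.2
```

Emit:
step_arm:
  series: "0 -0.3 0 0 0 0; 0 0 0 0 0 0"

```text
t: 15.85
tcp_pos: [0.528, -0.1729, 0.0183]
eef_rot: [-2.163, -2.275, -0.002]
wrist_force: [-2.1, 17.2, 6.5]
finger_gap: 0.0426
grip_force: 8.5
```

Emit:
step_arm:
  series: "0 -0.2 0 0 0 0; 0 0 0 0 0 0; 0 0 0 0 0 0"

```text
t: 16.23
tcp_pos: [0.528, -0.1729, 0.0183]
eef_rot: [-2.163, -2.274, -0.002]
wrist_force: [-1.3, 17.9, 6.4]
finger_gap: 0.0429
grip_force: 9.3
```

```bash
python3 gap.py; python3 -c "
from h import *;o=ctrl.get_obs();print(o['tcp_pos'],o['wrist_force'],o['torque'])"
```

```text
174 411 [ 0.5678 -0.3231  0.056 ] 
177 412 [ 0.5609 -0.3252  0.056 ] [[60, 98, 156], [82, 94, 123], [108, 104, 105], [115, 111, 106], [123, 119, 116], [128, 125, 120]]
180 412 [ 0.554 -0.325  0.056] 
183 412 [ 0.5471 -0.3249  0.056 ] [[67, 106, 163], [97, 122, 160], [161, 161, 171], [165, 158, 157], [120, 116, 114], [90, 92, 90]]
186 412 [ 0.5403 -0.3247  0.056 ] 
189 412 [ 0.5334 -0.3245  0.056 ] [[72, 112, 165], [80, 114, 165], [132, 139, 157], [173, 166, 166], [127, 122, 118], [61, 59, 60]]
192 412 [ 0.5266 -0.3243  0.056 ] 
195 413 [ 0.5197 -0.3264  0.056 ] [[72, 109, 162], [104, 125, 159], [159, 156, 163], [156, 149, 148], [102, 99, 99], [71, 72, 70]]
198 413 [ 0.5129 -0.3262  0.056 ] 
201 413 [ 0.5061 -0.3261  0.056 ] [[73, 111, 167], [77, 112, 164], [99, 113, 137], [122, 124, 122], [133, 135, 129], [131, 134, 128]]
204 413 [ 0.4993 -0.3259  0.056 ] 
[ 0.52799634 -0.17295739  0.01832689] [-0.8816424  17.40354159  6.60777711] [ 2.62365073  0.24309856 -0.43306631]
```

Seated: the front is at y ≈ −0.3255 and the pins at −0.327. But the moment shows that only the finger on the −x side carries the load, so I turn the tool slightly to share it between both pins.

Emit:
step_arm:
  series: "0 0 0 0 0 -0.4; 0 0 0 0 0 0"

```text
t: 16.52
tcp_pos: [0.5285, -0.1731, 0.0183]
eef_rot: [-2.171, -2.269, -0.002]
wrist_force: [3.1, 16.2, 3.0]
finger_gap: 0.0427
grip_force: 8.5
```

```bash
python3 -c "
from h import *;o=ctrl.get_obs();print(o['tcp_pos'],o['eef_rot'],o['wrist_force'],o['torque'])"
```

```text
[ 0.52847846 -0.17306612  0.01830596] [-2.17100191 -2.2688277  -0.0024259 ] [ 3.13315463 16.23721905  3.02892754] [ 2.47073553 -0.43570216  0.22317457]
```

Emit:
step_arm:
  series: "0 -0.2 0 0 0 0.1; 0 -0.1 0 0 0 0; 0 0 0 0 0 0; 0 0 0 0 0 0"

```text
t: 17.02
tcp_pos: [0.5285, -0.1731, 0.0183]
eef_rot: [-2.169, -2.27, -0.003]
wrist_force: [3.2, 20.1, 3.5]
finger_gap: 0.0426
grip_force: 9.9
```

```bash
python3 -c "
from h import *;o=ctrl.get_obs();print(o['tcp_pos'],o['eef_rot'],o['wrist_force'],o['torque'])"
```

```text
[ 0.52847231 -0.1730708   0.01831459] [-2.16911344 -2.26999109 -0.00296936] [ 3.17774478 20.07528256  3.49732879] [ 2.89622922 -0.38979638 -0.05592508]
```

The load is now shared (moment about zero, 20 N at the wrist, roughly 10 N of it on the pins). I back away straight along the jig, then up.

Emit:
step_arm:
  series: "-0.1 1.5 0 0 0 0; -0.2 3 0 0 0 0; -0.5 10 0 0 0 0; -1 20 0 0 0 0; -1 25 0 0 0 0; -1 25 0 0 0 0; 0 0 40 0 0 0; 0 0 50 0 0 0; 0 0 40 0 0 0; -20 40 0 0 0 0; -20 50 0 0 0 0; 0 0 0 0 0 0"

```text
t: 18.52
tcp_pos: [0.4831, 0.0027, 0.1485]
eef_rot: [-2.167, -2.275, -0.0]
wrist_force: [-0.4, -0.8, 0.2]
finger_gap: 0.0426
grip_force: 0.0
```

```bash
python3 top.py p10.png 265 455 130 240; python3 gap.py; python3 -c "
from h import *;o=ctrl.get_obs();print(o['t'],o['tcp_pos'],o['wrist_force'])"
```

```text
174 411 [ 0.5678 -0.3231  0.056 ] 
177 412 [ 0.5609 -0.3252  0.056 ] [[63, 99, 155], [76, 89, 118], [99, 95, 97], [115, 109, 106], [120, 117, 114], [126, 123, 118]]
180 412 [ 0.554 -0.325  0.056] 
183 412 [ 0.5471 -0.3249  0.056 ] [[70, 106, 160], [94, 119, 156], [159, 157, 169], [162, 155, 155], [119, 113, 112], [90, 89, 89]]
186 412 [ 0.5403 -0.3247  0.056 ] 
189 412 [ 0.5334 -0.3245  0.056 ] [[75, 111, 163], [80, 113, 159], [133, 137, 158], [168, 160, 159], [126, 120, 118], [63, 61, 60]]
192 412 [ 0.5266 -0.3243  0.056 ] 
195 413 [ 0.5197 -0.3264  0.056 ] [[69, 104, 157], [104, 125, 156], [158, 156, 164], [154, 148, 147], [101, 101, 99], [71, 72, 71]]
198 413 [ 0.5129 -0.3262  0.056 ] 
201 413 [ 0.5061 -0.3261  0.056 ] [[72, 109, 163], [81, 114, 163], [103, 115, 139], [122, 123, 120], [129, 131, 124], [129, 132, 126]]
204 413 [ 0.4993 -0.3259  0.056 ] 
18.625 [4.84272075e-01 3.35411008e-04 1.48476003e-01] [ 8.27490170e-04 -1.17439710e+00 -5.99840002e-01]
```

View pics/p10.png

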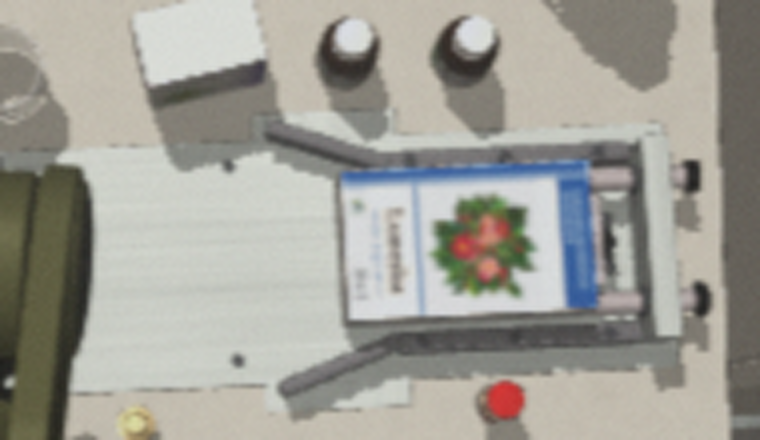

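The carton lies square between the rails. Its front edge at (587–598, 160–306) sits on both pins (590,178 and 600,300) and touches the backstop (603,240). The bottles, small carton, weight and vial are where they were, and the robot touches nothing.

```bash
python3 -c "
from rig import ctrl; print(ctrl.job_done())"
```

```text
the job is handed in; nothing more can be done
None
```

The carton was tipped onto its broad face and pushed between the rails onto both stop pins (20 N peak reading at the wrist, about 10 N of it on the pins). It was left square and touching the backstop with nothing else disturbed, and the job is handed in at about 19 s.

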